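# Put up the tiered treat stand

### The arm

A 6-joint arm with a two-finger parallel gripper is mounted at the origin on the work surface. World frame = base frame: x ahead of the robot, y to its left, z up, the work surface at z = 0. Lengths are in mm, angles in rad, forces in N, time in s.
With the tool pointing down it reaches from about 275 to 725 mm from the base axis. Payload 15.9 kg.
Tool frame: the origin (TCP) lies at the centre of the arm's flange, where the gripper is bolted on; the fingertips stand 173 mm ahead of it and the grasp point (between the pads) lies ctrl.grip_point_offset ahead of it (ctrl.grip_point_offset is the distance from the TCP to the grasp point, in mm); z points along the fingers, y is the line along which they close (so a half turn about z gives the same grasp; the last joint's range is limited). The gripper opens to 85 mm and grips with 20 to 120 N. Pads are 22 mm wide; open, the fingers measure 114 mm over their backs; the gripper's body (76 mm by 85 mm) begins 54 mm behind the grasp point. The pads swing forward as they close: fully open they stand 13 mm farther back than shut.
Start: joints at [1.269, 0.213, -0.034, 1.323, 0, 1.571], TCP at [148.614, 477.389, 404.706] pointing down, gripper open.
Joint ranges: [-2.98, 2.98], [-0.74, 1.72], [-1.14, 1.35], [-2.1, 2.04], [-1.57, 1.44], [-3.14, 3.14]. Speed limits (rad/s): [1.89, 1.89, 2.39, 2.57, 3.14, 3.14].

### API

Orientations are given as a unit quaternion [x, y, z, w].
In Python, from station import sensors, vision, close_job, ctrl gives the robot as it stands. The module is installed in compiled form; this text tells all that it offers.
- The arm moves only by the shell command python3 -m inch 'ROWS' [FORCE]. ROWS is JSON, a list of rows, each a list of 7 numbers: the shift along the tool's x, y, z in cm, then the turn, a rotation vector about the tool's x, y, z in degrees, then the finger opening in cm, from 0 to 8.54. In form: [[dx, dy, dz, wx, wy, wz, gripper], ...]. A call has exactly 10 rows; each row shifts and turns the commanded pose from where the row before left it, along the tool's axes as they then stand; what a row does not reach is not made up. A row lasts 1/10 s, in which the tool goes at most 50 mm and 8.59 degrees, less where a joint would pass 70% of its speed; a pose out of reach is approached as far as the arm can. A call with a gripper value outside its range is refused whole. The fingers move at their own pace and stop on an object; FORCE is the grip in N (left out, the last holds). Time passes only in rows, so rows that do not move let the fingers close, or fill a call up. It gives the time, the measured TCP pose, the force, the opening and the grip force at its end, in the units of the state.
- sensors.observe(): the state, without advancing time (a new reading comes with each control period).
- vision.camera(name): name is "scene" or "top" or "wrist"; returns (picture, depth): 384x512x3 uint8, red, green, blue; 384x512 float32, mm along the optical axis (not along the pixel's ray), 0 where there is no reading.
- vision.get_calibration(name): a dict with "fx", "fy", "cx", "cy" (pixels), "R" (3x3) and "t" (3): a world point X has camera coordinates R X + t; the wrist camera has in their place "tool_from_camera" (4x4, takes a point from camera to tool coordinates, whose origin is the TCP and whose axes are the flange's). Camera axes: x right, y down, z forward; pixel columns grow to the right and rows downward; lengths in mm; the calibration is good to about 2 mm. The wrist camera is an equidistant fisheye: a pixel r from the principal point sees the ray r / f radians off the axis. A picture is of the moment at which its call begins: read the wrist's pose just before it. get_calibration takes no time and is no camera call.
- close_job(): hands the job in; it is judged then, once.
The state is a dict: "t": time; "qpos": joint angles; "qvel": joint speeds; "tau": joint torques, N m; "tool_pos": TCP position; "orientation": TCP orientation; "force": force on the tool from outside, world axes, zero at the start; "moment": the same for the moment, N m; "gripper_width": opening from 0.0 (shut) to 1.0 (fully open); "grasp_force": force on a finger pad.
Only numpy, scipy, OpenCV 4.12 (cv2) and the standard library are available. Lean on these libraries where they do the work, as an engineer would, in place of code of your own. Each camera call takes 0.05 s, during which the arm holds its last target. There are 200 camera calls.

### The job

Put up the three-tier treat stand for the library's cake table on its round wooden foot, from the bottom up: first the large plate, then the medium, then the small one, and last the white knob-like cap on the very top. Each piece must sit fully down on the one below with its pin in the socket, level and let go. Leave the cake, the jar and the spatula where they are.

Things in the scene. Friction and masses are not known exactly. Their poses are not given: they have to be found in the camera images.
- foot_seat (a point): Fixed foot: light-wood disc 100 mm across, 18 mm high, with a step 40 mm across and 7 mm high at its middle, which bears a wooden pin (15 mm thick, tapering to 6, 13 mm high); no plate. This point: centre of the step's top, at the root of the pin, 25 mm above the sheet; z up. The large tier's underside rests here. The cardboard sheet under everything is 4 mm thick (its top at z = 0.004).
- large_mid (a point): Large tier (loose, 220 g): round white plate 150 mm across, 8 mm thick, with a central light-wood column 32 mm across; its flat shoulder is 62 mm above the plate's underside and bears a wooden pin (15 mm thick, tapering to 6, 13 mm high). Socket in the underside: 20 mm across, 18 deep; seated, the underside rests on the shoulder below. This point: on the axis, 35 mm above the plate's underside, where to grip the column; z up.
- medium_mid (a point): Medium tier (loose, 160 g): round white plate 120 mm across, 8 mm thick, with a central light-wood column 32 mm across; its flat shoulder is 62 mm above the plate's underside and bears a wooden pin (15 mm thick, tapering to 6, 13 mm high). Socket in the underside: 20 mm across, 18 deep; seated, the underside rests on the shoulder below. This point: on the axis, 35 mm above the plate's underside, where to grip the column; z up.
- small_mid (a point): Small tier (loose, 110 g): round white plate 90 mm across, 8 mm thick, with a central light-wood column 32 mm across; its flat shoulder is 62 mm above the plate's underside and bears a wooden pin (15 mm thick, tapering to 6, 13 mm high). Socket in the underside: 20 mm across, 18 deep; seated, the underside rests on the shoulder below. This point: on the axis, 35 mm above the plate's underside, where to grip the column; z up.
- cap_mid (a point): Cap: loose white knob (50 g), 32 mm across, 58 mm high, straight-sided to 40 mm, then a dome with a small ball on it; no plate. Socket in its underside: 20 mm across, 18 deep, for the small tier's pin; seated, its underside rests on that tier's shoulder. This point: on the axis, 28 mm above its underside, where to grip it; z up.
- cake: Bystander: a small brown block cake with a pink top on a square of paper, about 90 x 90 mm and 70 mm high; origin at the centre of its underside. Leave it.
- jar: Bystander: a glass jar with a steel lid, 52 mm across and 85 mm high; origin at the centre of its underside. Leave it.
- spatula: Bystander: a spatula lying flat, about 280 mm long; origin near its middle on the underside. Leave it.
Mind the look-alikes: they are no part of the job. What is meant by the part that bears cap_mid is not blue or orange, and is the smaller of those in its own colour.

How it is judged:
By the outcome, as a careful person would: the job done as asked, in the order asked, and still so for the second after the job is handed in, with the robot touching nothing.
It also fails if it takes over 112 s, if anything falls off the work surface, if the arm or the gripper's body presses on something with over 40 N, if the wrist force passes 120 N, or if a joint passes its speed limit or range.

## Working session

There is one attempt and no reset: what is moved stays moved. The work goes in short steps, Python scripts to look and compute and a shell command to move; the robot and the scene stay as the last step left them, time stands still between calls to the robot, and variables do not carry over. Pictures are saved under pics/ and viewed, at most 14 in all, crops included, and the job is handed in when it is done.

```bash
mkdir -p pics; cat > h.py <<'E'
import numpy as np, cv2
from station import sensors, vision, ctrl
from scipy.spatial.transform import Rotation as Rn
def snap(n,f=None):
    s=sensors.observe(); p,d=vision.camera(n)
    if f: cv2.imwrite('pics/'+f,p[:,:,::-1])
    return s,p,d
def world(n,u,v,d):
    c=vision.get_calibration(n); R=np.array(c['R']);t=np.array(c['t'])
    P=np.stack([(u-c['cx'])/c['fx']*d,(v-c['cy'])/c['fy']*d,d],-1)
    return (P-t)@R
def ray(n,u,v,z):
    c=vision.get_calibration(n); R=np.array(c['R']);t=np.array(c['t'])
    o=-R.T@t; r=R.T@np.array([(u-c['cx'])/c['fx'],(v-c['cy'])/c['fy'],1])
    return o+r*(z-o[2])/r[2]
E
python3 - <<'E'
from h import *
for n in('top','scene'):
    s,p,d=snap(n,n+'0.png'); np.savez(n+'0.npz',p=p,d=d); c=vision.get_calibration(n)
    print(n,-np.array(c['R']).T@c['t'],c['fx'],(d>0).mean())
print(s['tool_pos'],s['orientation'],ctrl.grip_point_offset,s['t'],s['gripper_width'])
print(Rn.from_quat(s['orientation']).as_matrix().round(3))
E
```

```text
top [ 263.49135411  -61.03724144 1736.43289065] 461.2147243983632 0.9961090087890625
scene [1470.76670632 -822.98150056  814.70029316] 490.27709190053594 0.9959767659505209
[148.57488372 477.27740847 404.23039795] [ 1.50318941e-01  9.88637409e-01 -5.31502203e-04 -8.34340412e-05] 154.70000000000002 0.05 0.9993764645827292
[[-0.955  0.297 -0.   ]
 [ 0.297  0.955 -0.001]
 [ 0.    -0.001 -1.   ]]
```

View pics/top0.png

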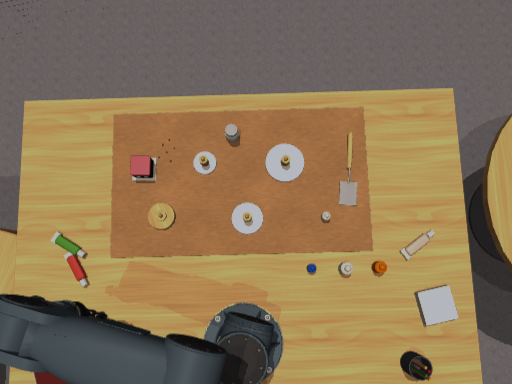

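View pics/scene0.png

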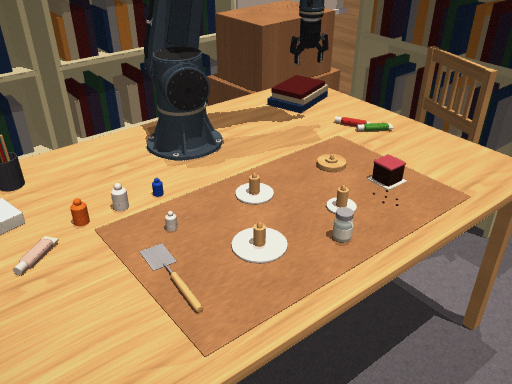

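Top view: foot at (161,216), small tier (204,162), medium (248,218), large (285,162), cake (143,168), jar (232,132), spatula (348,180). Cap candidates are the white knob on the sheet (326,216), the white knob off it (346,269), the blue knob (311,268) and the orange one (380,267). By the description the cap is the smaller white one, at (326,216). In the scene view they stand at (171,222), (120,197), (157,187) and (80,212).

```bash
cat > m.py <<'E'
from h import *
q={n:np.load(n+'0.npz') for n in('top','scene')}
u,v=np.meshgrid(np.arange(512),np.arange(384))
W={n:world(n,u.astype(float),v.astype(float),q[n]['d']) for n in q}
hsv=cv2.cvtColor(q['top']['p'],cv2.COLOR_RGB2HSV)
white=((hsv[...,1]<60)&(hsv[...,2]>140)).astype(np.uint8)
Z=W['top'][...,2]
print('sheet z',np.median(Z[180:200,180:220]))
for nm,(a,b),r in(('foot',(161,216),18),('large',(285,162),24),('medium',(248,218),20),('small',(204,162),16),('cap',(326,216),9),('bigwhite',(346,269),10)):
    w=(np.hypot(u-a,v-b)<r)
    if nm!='foot':
        mk=(white*w).astype(np.uint8)
    else: mk=(w&(Z>14)).astype(np.uint8)
    c=max(cv2.findContours(mk,0,1)[0],key=cv2.contourArea)
    h=cv2.convexHull(c); e=cv2.fitEllipse(h)
    zz={'foot':22,'cap':44,'bigwhite':44}.get(nm,12)
    p=ray('top',*e[0],zz); k=1736-zz
    print(nm,'ell',np.round(e[0],1),'diam',np.round(np.array(e[1])*k/461.2,1),'at',p.round(1))
    # depth cloud of the plate/all and the high portion, both views
    for n in W:
        X=W[n].reshape(-1,3); X=X[np.hypot(X[:,0]-p[0],X[:,1]-p[1])<85 if nm in('large',) else np.hypot(X[:,0]-p[0],X[:,1]-p[1])<50]
        hi=X[(X[:,2]>(30 if nm!='foot' else 15))&(np.hypot(X[:,0]-p[0],X[:,1]-p[1])<40)]
        if len(hi): print('   ',n,len(hi),'mean',hi.mean(0).round(1),'mid',((hi.min(0)+hi.max(0))/2).round(1),'maxz',hi[:,2].max().round(1))
im=q['scene']['p'][170:245,60:190,::-1]
cv2.imwrite('pics/capcrop.png',cv2.resize(im,None,fx=6,fy=6,interpolation=cv2.INTER_CUBIC))
E
python3 m.py
```

```text
sheet z 4.3010379474360265
foot ell [160.8 215.4] diam [ 96.2 100.8] at [469.4 294.7  22. ]
    top 344 mean [469.3 294.7  25.1] mid [470.7 295.2  32.4] maxz 49.4
    scene 205 mean [473.6 291.4  24.2] mid [468.6 294.7  28.8] maxz 40.5
large ell [284.4 162. ] diam [140.4 145. ] at [ 663.2 -176.2   12. ]
    top 74 mean [ 660.7 -175.    63.7] mid [ 663.1 -175.4   55.9] maxz 81.4
    scene 208 mean [ 672.5 -180.2   55.2] mid [ 668.  -175.6   55.1] maxz 79.7
medium ell [246.8 217.8] diam [116.3 117.7] at [452.6 -27.1  12. ]
    top 65 mean [452.2 -27.2  65.9] mid [452.9 -26.8  59.6] maxz 84.2
    scene 160 mean [462.5 -31.6  54. ] mid [456.1 -27.3  54.7] maxz 79.5
small ell [204.3 162.2] diam [82.9 85.7] at [671.2 130.7  12. ]
    top 75 mean [668.7 128.8  63.3] mid [671.2 129.6  56.4] maxz 82.4
    scene 167 mean [679.8 124.3  54.6] mid [675.7 129.6  55.4] maxz 80.2
cap ell [325.7 215.3] diam [27.8 28.9] at [ 450.5 -318.6   44. ]
    top 64 mean [ 450.  -316.8   49.3] mid [ 451.7 -318.7   48.6] maxz 67.0
    scene 119 mean [ 460.5 -321.7   44.6] mid [ 457.4 -319.6   46.8] maxz 63.5
bigwhite ell [346.6 267.7] diam [42.1 43.3] at [ 258.  -383.9   44. ]
    top 142 mean [ 258.  -377.7   64.9] mid [ 257.2 -381.3   59.3] maxz 88.1
    scene 254 mean [ 272.1 -384.5   55.1] mid [ 267.1 -381.9   58.3] maxz 86.6
```

View pics/capcrop.png

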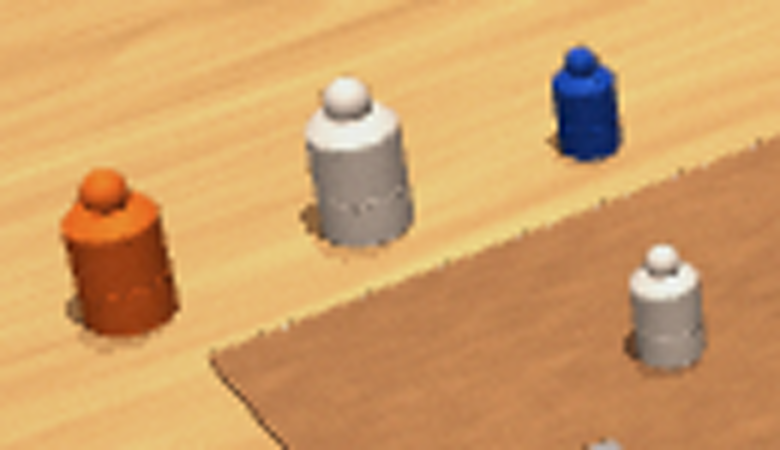

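The crop shows the small white knob at (665,305), clearly smaller than the white one at (358,160), so that is the cap. First I'll square up the tool and go over the foot for a wrist look.

```bash
python3 -m inch '[[0,0,0,0,0,-5.76,8.5],[0,0,0,0,0,-5.76,8.5],[0,0,0,0,0,-5.76,8.5],[-4,-2.4,0,0,0,0,8.5],[-4,-2.4,0,0,0,0,8.5],[-4,-2.4,0,0,0,0,8.5],[-4,-2.4,0,0,0,0,8.5],[-4,-2.4,0,0,0,0,8.5],[-4,-2.4,0,0,0,0,8.5],[-4,-2.4,0,0,0,0,8.5]]' 60; python3 - <<'E'
from h import *
s,p,d=snap('wrist','w1.png'); np.savez('w1.npz',p=p,d=d,pos=s['tool_pos'],o=s['orientation'])
print(s['tool_pos'],Rn.from_quat(s['orientation']).as_matrix().round(3)); c=vision.get_calibration('wrist');print(c)
E
```

```text
t: 1.1
tool_pos: [430.0, 307.9, 404.5]
orientation: [0.0, 1.0, -0.0, -0.0]
force: [0.4, 2.2, 0.1]
gripper_width: 0.998
grasp_force: 0.0
[429.98328506 307.91461679 404.54567532] [[-1.  0. -0.]
 [ 0.  1. -0.]
 [ 0. -0. -1.]]
{'fx': 297.3186396354542, 'fy': 297.3186396354542, 'cx': 256.76921178038646, 'cy': 193.50058730865655, 'tool_from_camera': array([[-1.56081655e-04, -9.55040631e-01, -2.96474905e-01,
         7.51018179e+01],
       [ 9.99998950e-01, -5.76198415e-04,  1.32966197e-03,
        -1.14216943e-01],
       [-1.44070958e-03, -2.96474386e-01,  9.55039718e-01,
         3.03566534e+01],
       [ 0.00000000e+00,  0.00000000e+00,  0.00000000e+00,
         1.00000000e+00]])}
```

View pics/w1.png

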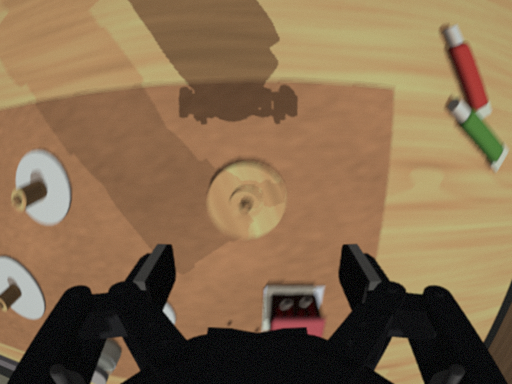

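Foot disc at (246,199), its pin's top near (246,203). I'll measure it from the rays and the depth.

```bash
cat >> h.py <<'E'
def wrays(u,v):
    c=vision.get_calibration('wrist'); a=(u-c['cx'])/c['fx']; b=(v-c['cy'])/c['fy']; th=np.hypot(a,b)
    k=np.sin(th)/np.where(th<1e-9,1,th)
    return np.stack([a*k,b*k,np.cos(th)],-1)
def wcloud(s,d):
    T=np.array(vision.get_calibration('wrist')['tool_from_camera'])
    u,v=np.meshgrid(np.arange(512.),np.arange(384.)); r=wrays(u,v)
    P=r*(d/r[...,2])[...,None]@np.eye(3)
    P=P@T[:3,:3].T+T[:3,3]
    return P@Rn.from_quat(s['orientation']).as_matrix().T+s['tool_pos']
def wray(s,u,v,z):
    T=np.array(vision.get_calibration('wrist')['tool_from_camera']); R=Rn.from_quat(s['orientation']).as_matrix()
    o=R@T[:3,3]+s['tool_pos']; r=wrays(np.array(u,float),np.array(v,float))@(R@T[:3,:3]).T
    return o+r*((z-o[2])/r[...,2])[...,None]
def circ(X):
    A=np.c_[2*X[:,:2],np.ones(len(X))]; p=np.linalg.lstsq(A,(X[:,:2]**2).sum(1),rcond=None)[0]
    return p[:2],np.sqrt(p[2]+p[0]**2+p[1]**2)
def disc(s,mask,z):
    "circle fit of a mask's outer edge cast on plane z"
    c=cv2.convexHull(max(cv2.findContours(mask.astype(np.uint8),0,1)[0],key=cv2.contourArea))[:,0]
    return circ(wray(s,c[:,0],c[:,1],z))
E
python3 - <<'E'
from h import *
q=np.load('w1.npz'); s={'tool_pos':q['pos'],'orientation':q['o']}
W=wcloud(s,q['d']); Z=W[...,2]; near=np.hypot(W[...,0]-469.5,W[...,1]-295)<60
print('sheet',np.median(Z[230:260,200:300]))
print('disc',disc(s,near&(Z>13),22)); 
X=W[near&(Z>13)]; print('hist',np.histogram(X[:,2],bins=[13,18,20,24,27,31,35,39,45]))
print('step',disc(s,near&(Z>26),29))
P=W[near&(Z>36)]; print('pin',len(P),P.mean(0),P[:,2].max())
E
```

```text
sheet 4.637425161292299
disc (array([822.96128382, 169.44222873]), np.float64(256.860331502469))
hist (array([  47,   17, 3760,  100,  672,   20,   55,   57]), array([13, 18, 20, 24, 27, 31, 35, 39, 45]))
step (array([813.65824877, 172.19241158]), np.float64(251.75535075479615))
pin 13143 [420.38495893 288.05162393 309.05037501] 335.10648494064503
```

```bash
python3 - <<'E'
from h import *
q=np.load('w1.npz'); s={'tool_pos':q['pos'],'orientation':q['o']}
W=wcloud(s,q['d']); Z=W[...,2]; near=(np.hypot(W[...,0]-469.5,W[...,1]-295)<60)&(Z<50)
for lo,z in((13,22),(26,29)): print(disc(s,near&(Z>lo),z))
P=W[near&(Z>36)]; print('pin',len(P),P.mean(0),((P.min(0)+P.max(0))/2))
E
```

```text
(array([470.71083065, 297.268793  ]), np.float64(49.885955650732654))
(array([471.38288635, 296.82331892]), np.float64(20.13442909838129))
pin 96 [470.4305957  296.74833845  39.7207112 ] [471.33925326 297.06347803  39.85441403]
```

```bash
python3 -m inch '[[-1.95,-4.5,0,0,0,0,8.5],[-1.95,-4.5,0,0,0,0,8.5],[-1.95,-4.5,0,0,0,0,8.5],[-1.95,-4.5,0,0,0,0,8.5],[-1.95,-4.5,0,0,0,0,8.5],[-1.95,-4.5,0,0,0,0,8.5],[-1.95,-4.5,0,0,0,0,8.5],[-1.95,-4.5,0,0,0,0,8.5],[-1.95,-4.5,0,0,0,0,8.5],[-1.95,-4.5,0,0,0,0,8.5]]'
cat >> h.py <<'E'
def tier(x,y,r,base=4.,col=True):
    "measure a tier near x,y: plate rim on plane base+8, shoulder on base+62, pin"
    s,p,d=snap('wrist'); W=wcloud(s,d); Z=W[...,2]; D=np.hypot(W[...,0]-x,W[...,1]-y)
    n=(D<r+12)&(Z<base+85)
    hsv=cv2.cvtColor(p,cv2.COLOR_RGB2HSV)
    print('tcp',s['tool_pos'].round(1),'t',round(s['t'],2))
    if r>20:
        m=(n&(Z>base+4.5)); print('rim',*disc(s,m,base+8))
        P=W[n&(Z>base+58)&(Z<base+66)&(D<30)]; print('shoulder',len(P),((P.min(0)+P.max(0))/2).round(1),np.median(P[:,2]).round(1))
        P=W[n&(Z>base+68)&(D<30)]; print('pin',len(P),P.mean(0).round(1),P[:,2].max().round(1))
    else:
        P=W[n&(Z>base+20)&(D<30)]; print('cap',len(P),((P.min(0)+P.max(0))/2).round(1),P[:,2].max().round(1))
        P=P[P[:,2]>base+49]; print('ball',len(P),P.mean(0).round(1))
    return s,p,d,W
E
python3 -c "
from h import *
s,p,d,W=tier(664,-175.5,75); cv2.imwrite('pics/w2.png',p[:,:,::-1])"
```

```text
t: 2.15
tool_pos: [623.8, -142.7, 404.4]
orientation: [0.0, 1.0, 0.0, -0.0]
force: [1.2, 0.7, 0.1]
gripper_width: 0.991
grasp_force: 0.0
tcp [ 623.8 -142.7  404.4] t 2.15
rim [ 665.23601667 -174.29467322] 74.3889547065862
shoulder 483 [ 665.5 -174.5   66. ] 66.5
pin 131 [ 664.2 -174.3   76.3] 80.5
```

View pics/w2.png

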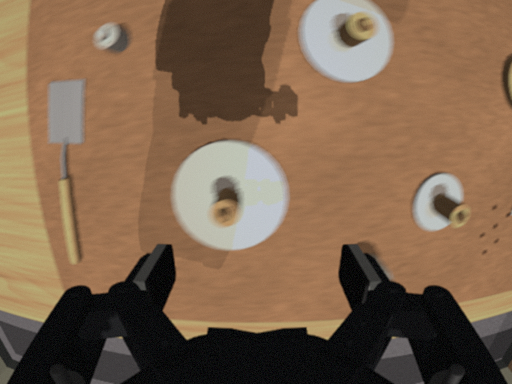

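The large tier's plate is centred at (230,195) and its column top at (226,212), with nothing near it. The measured radius of 74.4 and height of 66 fit.

```bash
python3 -m inch '[[-1.37,-1.05,3.5,0,0,0,8.5],[-1.37,-1.06,3.5,0,0,0,8.5],[-1.38,-1.06,3.5,0,0,0,8.5],[0,0,2.7,0,0,0,8.5],[0,0,2.7,0,0,0,8.5],[0,0,2.7,0,0,0,8.5],[0,0,1.8,0,0,0,8.5],[0,0,0.84,0,0,0,8.5],[0,0,0,0,0,0,8.5],[0,0,0,0,0,0,8.5]]' 60; python3 -c "
from h import *
s=sensors.observe();print(s['tool_pos'],s['force'])"
```

```text
t: 3.2
tool_pos: [665.0, -172.4, 193.2]
orientation: [0.0, 1.0, -0.0, 0.0]
force: [0.2, -0.2, 0.2]
gripper_width: 0.998
grasp_force: 0.0
[ 664.9778226  -172.42019179  193.15659347] [ 0.16784523 -0.16568692  0.21525139]
```

```bash
python3 -m inch '[[0,-0.2,0.1,0,0,0,8.5],[0,0,0,0,0,0,2.4],[0,0,0,0,0,0,2.4],[0,0,0,0,0,0,2.4],[0,0,0,0,0,0,2.4],[0,0,0,0,0,0,2.4],[0,0,0,0,0,0,2.4],[0,0,0,0,0,0,2.4],[0,0,-0.5,0,0,0,2.4],[0,0,-1.5,0,0,0,2.4]]' 60; python3 -c "
from h import *
s=sensors.observe();print(s['tool_pos'],s['force'],s['gripper_width'],s['grasp_force'])"
```

```text
t: 4.2
tool_pos: [664.0, -174.2, 210.0]
orientation: [0.0, 1.0, 0.0, -0.002]
force: [-0.6, -0.4, -1.5]
gripper_width: 0.36
grasp_force: 59.5
[ 663.99982725 -174.21377132  210.01311582] [-0.5668397  -0.38046788 -1.49553581] 0.35989271020397184 59.48432908044197
```

```bash
python3 -m inch '[[0,0,-4,0,0,0,2.4],[0.5,1.5,-4,0,0,0,2.4],[1.6,4,0,0,0,0,2.4],[1.6,4,0,0,0,0,2.4],[1.6,4,0,0,0,0,2.4],[1.6,4,0,0,0,0,2.4],[1.6,4,0,0,0,0,2.4],[1.6,4,0,0,0,0,2.4],[1.6,4,0,0,0,0,2.4],[1.6,4,0,0,0,0,2.4]]' && python3 -m inch '[[1.5,3.5,0,0,0,0,2.4],[1.5,3.5,0,0,0,0,2.4],[1.5,3,0,0,0,0,2.4],[1.0,2.4,0,0,0,0,2.4],[0.5,1.2,0,0,0,0,2.4],[0,0,1,0,0,0,2.4],[0,0,1,0,0,0,2.4],[0,0,1,0,0,0,2.4],[0,0,0,0,0,0,2.4],[0,0,0,0,0,0,2.4]]'; python3 - <<'E'
from h import *
s,p,d=snap('wrist','w3.png'); print(s['tool_pos'],s['force'],s['gripper_width'],s['grasp_force'],s['t'],s['orientation'])
W=wcloud(s,d);Z=W[...,2];D=np.hypot(W[...,0]-s['tool_pos'][0],W[...,1]-s['tool_pos'][1])
b=s['tool_pos'][2]-188.2
m=(D<95)&(Z>b-4)&(Z<b+15); X=W[m];print(m.sum(),np.median(X[:,2]),'expect',b+8)
print('plate',disc(s,m,np.median(X[:,2])))
P=X[(abs(X[:,2]-np.median(X[:,2]))<5)]; print('tilt',np.linalg.lstsq(np.c_[P-P.mean(0)][:,:2],P[:,2]-P[:,2].mean(),rcond=None)[0])
E
```

```text
t: 5.2
tool_pos: [530.7, 162.1, 291.5]
orientation: [0.0, 1.0, 0.0, -0.0]
force: [1.3, 0.1, -2.7]
gripper_width: 0.361
grasp_force: 59.8
t: 6.2
tool_pos: [472.0, 295.9, 261.0]
orientation: [0.001, 1.0, -0.0, -0.0]
force: [-0.1, -0.3, -1.7]
gripper_width: 0.36
grasp_force: 59.9
[471.9845983  295.92051879 260.95573879] [-0.06141029 -0.29963805 -1.65148075] 0.35976970911552913 59.875279016559944 6.2 [ 6.11140601e-04  9.99999711e-01 -2.75497213e-04 -3.58850186e-04]
30864 81.75599728450466 expect 80.7557387917376
plate (array([470.12941649, 296.0664307 ]), np.float64(72.59248483760172))
tilt [0.00067026 0.00128598]
```

View pics/w3.png

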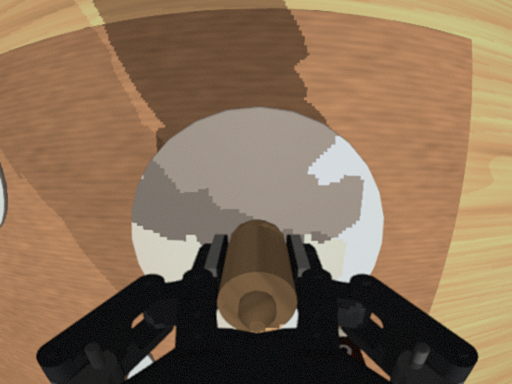

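The plate hangs level. Its column, at (257,270), is between the pads. By the rim it needs about -1.4 mm in x and +0.9 in y.

```bash
python3 -m inch '[[0.14,0.09,0,0,0,0,2.4],[0,0,0.7,0,0,0,2.4],[0,0,0.7,0,0,0,2.4],[0,0,0.6,0,0,0,2.4],[0,0,0.6,0,0,0,2.4],[0,0,0.5,0,0,0,2.4],[0,0,0.5,0,0,0,2.4],[0,0,0.3,0,0,0,2.4],[0,0,0.2,0,0,0,2.4],[0,0,0,0,0,0,2.4]]'; python3 -m inch '[[0,0,0.1,0,0,0,2.4],[0,0,0.1,0,0,0,2.4],[0,0,0.1,0,0,0,2.4],[0,0,0,0,0,0,2.4],[0,0,0,0,0,0,2.4],[0,0,0,0,0,0,2.4],[0,0,0,0,0,0,2.4],[0,0,0,0,0,0,2.4],[0,0,0,0,0,0,2.4],[0,0,0,0,0,0,2.4]]'
```

```text
t: 7.25
tool_pos: [470.3, 297.5, 220.1]
orientation: [0.0, 1.0, -0.0, -0.0]
force: [1.0, -0.7, -1.3]
gripper_width: 0.36
grasp_force: 59.9
t: 8.25
tool_pos: [470.4, 297.5, 217.3]
orientation: [0.0, 1.0, 0.0, 0.0]
force: [0.4, -0.1, -2.8]
gripper_width: 0.357
grasp_force: 59.9
```

```bash
python3 -m inch '[[0,0,0.1,0,0,0,2.4],[0,0,0,0,0,0,2.4],[0,0,0,0,0,0,2.4],[0,0,0.1,0,0,0,2.4],[0,0,0,0,0,0,2.4],[0,0,0,0,0,0,2.4],[0,0,0,0,0,0,2.4],[0,0,0,0,0,0,2.4],[0,0,0,0,0,0,2.4],[0,0,0,0,0,0,2.4]]'
```

```text
t: 9.25
tool_pos: [470.4, 297.6, 216.6]
orientation: [0.0, 1.0, 0.0, 0.0]
force: [-7.8, -5.1, 21.5]
gripper_width: 0.36
grasp_force: 62.3
```

```bash
python3 -m inch '[[0,0,-0.1,0,0,0,2.4],[0,0,0,0,0,0,7],[0,0,0,0,0,0,7],[0,0,0,0,0,0,7],[0,0,0,0,0,0,7],[0,0,-2.5,0,0,0,8.5],[0,0,-3,0,0,0,8.5],[1,0,-4,0,0,0,8.5],[1,0,-4,0,0,0,8.5],[2,0,-4,0,0,0,8.5]]'; python3 - <<'E'
from h import *
s,p,d,W=tier(471,297,75,29); cv2.imwrite('pics/w4.png',p[:,:,::-1])
X=W[(np.hypot(W[...,0]-471,W[...,1]-297)<72)&(abs(W[...,2]-37)<5)]; print(len(X),np.median(X[:,2]),'tilt',np.linalg.lstsq(np.c_[X[:,:2],np.ones(len(X))],X[:,2],rcond=None)[0])
E
```

```text
t: 10.25
tool_pos: [430.3, 297.3, 392.7]
orientation: [0.0, 1.0, -0.0, 0.0]
force: [0.9, 1.4, -0.4]
gripper_width: 0.992
grasp_force: 0.0
tcp [430.3 297.3 392.7] t 10.25
rim [471.0287828  297.82155509] 74.43840637913388
shoulder 625 [471.6 297.7  91. ] 91.4
pin 170 [469.8 297.7 101. ] 106.2
9979 37.50047638657816 tilt [1.14490392e-03 1.28093407e-03 3.65905824e+01]
```

```bash
python3 -m inch '[[0.2,-3.6,0,0,0,0,8.5],[0.2,-4.2,0,0,0,0,8.5],[0.2,-4.2,0,0,0,0,8.5],[0.2,-4.2,0,0,0,0,8.5],[0.2,-4.2,0,0,0,0,8.5],[0.2,-4.2,0,0,0,0,8.5],[0.2,-4.2,0,0,0,0,8.5],[0.2,-3.6,0,0,0,0,8.5],[0,0,0,0,0,0,8.5],[0,0,0,0,0,0,8.5]]'; python3 -c "
from h import *
tier(453,-27,60)"
```

```text
t: 11.3
tool_pos: [414.3, -27.0, 391.3]
orientation: [0.001, 1.0, 0.0, 0.0]
force: [-0.2, -0.4, -0.1]
gripper_width: 0.995
grasp_force: 0.0
tcp [414.3 -27.  391.3] t 11.3
rim [454.86810902 -25.29870939] 59.76354270381149
shoulder 545 [455. -26.  66.] 66.6
pin 147 [453.6 -26.1  76.4] 80.9
```

```bash
python3 -m inch '[[-1.35,0.13,3.5,0,0,0,8.5],[-1.35,0,3.5,0,0,0,8.5],[-1.35,0,3.5,0,0,0,8.5],[0,0,2.7,0,0,0,8.5],[0,0,2.7,0,0,0,8.5],[0,0,2.2,0,0,0,8.5],[0,0,1.3,0,0,0,8.5],[0,0,0.5,0,0,0,8.5],[0,0,0,0,0,0,8.5],[0,0,0,0,0,0,8.5]]' 60
```

```text
t: 12.35
tool_pos: [455.2, -24.7, 192.9]
orientation: [-0.0, 1.0, -0.0, 0.0]
force: [0.3, -0.1, 0.0]
gripper_width: 0.989
grasp_force: 0.0
```

```bash
python3 -m inch '[[0,-0.1,0.1,0,0,0,8.5],[0,0,0,0,0,0,2.4],[0,0,0,0,0,0,2.4],[0,0,0,0,0,0,2.4],[0,0,0,0,0,0,2.4],[0,0,0,0,0,0,2.4],[0,0,0,0,0,0,2.4],[0,0,0,0,0,0,2.4],[0,0,-0.5,0,0,0,2.4],[0,0,-1.5,0,0,0,2.4]]' 60
```

```text
t: 13.35
tool_pos: [454.2, -26.2, 210.8]
orientation: [0.0, 1.0, 0.0, -0.001]
force: [1.4, 0.4, -1.8]
gripper_width: 0.36
grasp_force: 59.4
```

```bash
python3 -m inch '[[0,0,-3.6,0,0,0,2.4],[0,0,-3.6,0,0,0,2.4],[0,2,-3.6,0,0,0,2.4],[-0.2,3.8,0,0,0,0,2.4],[-0.2,4,0,0,0,0,2.4],[-0.2,4,0,0,0,0,2.4],[-0.2,4,0,0,0,0,2.4],[-0.2,4,0,0,0,0,2.4],[-0.2,4,0,0,0,0,2.4],[-0.2,3.5,0,0,0,0,2.4]]' && python3 -m inch '[[-0.2,2,0,0,0,0,2.4],[-0.1,1,0,0,0,0,2.4],[0,0,0,0,0,0,2.4],[0,0,0.3,0,0,0,2.4],[0,0,0.3,0,0,0,2.4],[0,0,0,0,0,0,2.4],[0,0,0,0,0,0,2.4],[0,0,0,0,0,0,2.4],[0,0,0,0,0,0,2.4],[0,0,0,0,0,0,2.4]]'
cat >> h.py <<'E'
def held(r):
    "plate in hand: fixed-radius centre from the visible near rim"
    from scipy.optimize import least_squares
    s,p,d=snap('wrist'); print(s['tool_pos'].round(1),s['t'])
    W=wcloud(s,d);Z=W[...,2];D=np.hypot(W[...,0]-s['tool_pos'][0],W[...,1]-s['tool_pos'][1]); b=s['tool_pos'][2]-188.2
    m=(D<r+20)&(Z>b+2)&(Z<b+15); X=W[m]; zt=np.median(X[:,2])
    c=cv2.convexHull(max(cv2.findContours(m.astype(np.uint8),0,1)[0],key=cv2.contourArea))[:,0]
    P=wray(s,c[:,0],c[:,1],zt)[:,:2]; P=P[P[:,0]<s['tool_pos'][0]-0.35*r]
    f=least_squares(lambda a:np.hypot(*(P-a).T)-r+.4,s['tool_pos'][:2],loss='soft_l1')
    P=X[abs(X[:,2]-zt)<5]
    print('held centre',f.x.round(1),'res',np.abs(f.fun).mean().round(2),'ztop',zt.round(1),'expect',(b+8).round(1),'tilt',np.linalg.lstsq((P-P.mean(0))[:,:2],P[:,2]-P[:,2].mean(),rcond=None)[0].round(4))
E
python3 -c "
from h import *
held(60)"
```

```text
t: 14.35
tool_pos: [468.5, 268.7, 319.5]
orientation: [-0.0, 1.0, 0.0, -0.0]
force: [0.6, -0.9, -2.0]
gripper_width: 0.361
grasp_force: 59.7
t: 15.35
tool_pos: [471.9, 296.8, 313.4]
orientation: [0.0, 1.0, 0.0, 0.0]
force: [-0.6, -1.0, -1.6]
gripper_width: 0.36
grasp_force: 59.8
[471.9 296.8 313.4] 15.35
held centre [471.7 297. ] res 0.2 ztop 134.2 expect 133.2 tilt [0.0038 0.0011]
```

```bash
python3 -m inch '[[0.04,0.07,0,0,0,0,2.4],[0,0,0.6,0,0,0,2.4],[0,0,0.6,0,0,0,2.4],[0,0,0.6,0,0,0,2.4],[0,0,0.5,0,0,0,2.4],[0,0,0.5,0,0,0,2.4],[0,0,0.3,0,0,0,2.4],[0,0,0.2,0,0,0,2.4],[0,0,0.1,0,0,0,2.4],[0,0,0,0,0,0,2.4]]'; python3 -m inch '[[0,0,0.05,0,0,0,2.4],[0,0,0.05,0,0,0,2.4],[0,0,0,0,0,0,2.4],[0,0,0,0,0,0,2.4],[0,0,0,0,0,0,2.4],[0,0,0,0,0,0,2.4],[0,0,0,0,0,0,2.4],[0,0,0,0,0,0,2.4],[0,0,0,0,0,0,2.4],[0,0,0,0,0,0,2.4]]'
```

```text
t: 16.4
tool_pos: [471.5, 297.5, 279.3]
orientation: [0.0, 1.0, 0.0, 0.0]
force: [1.1, 0.3, -1.4]
gripper_width: 0.359
grasp_force: 59.8
t: 17.4
tool_pos: [471.6, 297.6, 278.6]
orientation: [0.0, 1.0, 0.0, 0.0]
force: [-1.1, -0.8, 5.0]
gripper_width: 0.361
grasp_force: 60.1
```

```bash
python3 -m inch '[[0,0,0.02,0,0,0,2.4],[0,0,0,0,0,0,7],[0,0,0,0,0,0,7],[0,0,0,0,0,0,7],[0,0,0,0,0,0,7],[0,0,-2.5,0,0,0,8.5],[0,0,-3,0,0,0,8.5],[1.5,0,-4,0,0,0,8.5],[2,0,-4,0,0,0,8.5],[0.5,0,-1,0,0,0,8.5]]'; python3 - <<'E'
from h import *
s,p,d,W=tier(471.5,297.5,60,91); cv2.imwrite('pics/w5.png',p[:,:,::-1])
X=W[(np.hypot(W[...,0]-471.5,W[...,1]-297.5)<57)&(abs(W[...,2]-99)<5)]; print(len(X),np.median(X[:,2]),'tilt',np.linalg.lstsq(np.c_[X[:,:2],np.ones(len(X))],X[:,2],rcond=None)[0][:2])
E
```

```text
t: 18.4
tool_pos: [430.6, 297.8, 427.4]
orientation: [-0.0, 1.0, 0.002, 0.002]
force: [0.0, 0.3, 0.1]
gripper_width: 0.996
grasp_force: 0.0
tcp [430.6 297.8 427.4] t 18.4
rim [471.45724857 298.16523666] 59.711625685445426
shoulder 723 [471.6 297.7 152.9] 153.5
pin 190 [470.1 297.6 163.2] 167.5
6723 99.49915018264323 tilt [0.00058936 0.00111259]
```

View pics/w5.png

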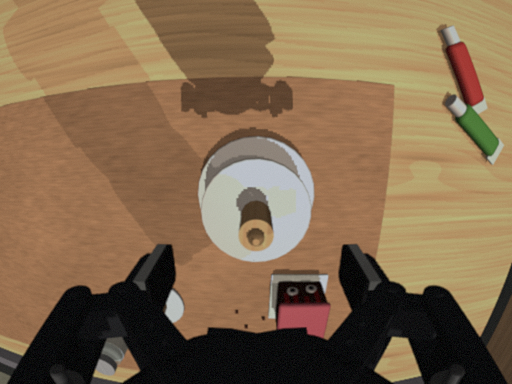

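The medium plate, centre (257,210), sits level on the large one. Cake and jar have not moved. Next is the small tier.

```bash
python3 -m inch '[[-2.7,-2.2,0,0,0,0,8.5],[-3,-2.5,0,0,0,0,8.5],[-3,-2.5,0,0,0,0,8.5],[-3,-2.5,0,0,0,0,8.5],[-3,-2.5,0,0,0,0,8.5],[-3,-2.5,1,0,0,0,8.5],[-2.4,-2,1.7,0,0,0,8.5],[0,0,0,0,0,0,8.5],[0,0,0,0,0,0,8.5],[0,0,0,0,0,0,8.5]]'; python3 -c "
from h import *
tier(673,131,45)"
```

```text
t: 19.45
tool_pos: [632.1, 131.0, 396.0]
orientation: [-0.0, 1.0, 0.0, -0.0]
force: [0.8, -0.6, 0.2]
gripper_width: 0.996
grasp_force: 0.0
tcp [632.1 131.  396. ] t 19.45
rim [673.05183525 131.72239911] 44.88269220841945
shoulder 525 [673.6 131.6  65.8] 66.6
pin 140 [671.8 131.7  76.4] 81.1
```

```bash
python3 -m inch '[[-1.37,0.07,3.5,0,0,0,8.5],[-1.37,0,3.5,0,0,0,8.5],[-1.37,0,3.5,0,0,0,8.5],[0,0,2.7,0,0,0,8.5],[0,0,2.7,0,0,0,8.5],[0,0,2.5,0,0,0,8.5],[0,0,1.4,0,0,0,8.5],[0,0,0.5,0,0,0,8.5],[0,0,0,0,0,0,8.5],[0,0,0,0,0,0,8.5]]' 60
```

```text
t: 20.5
tool_pos: [673.9, 131.4, 194.5]
orientation: [-0.0, 1.0, 0.0, 0.001]
force: [0.9, -0.5, -0.4]
gripper_width: 0.994
grasp_force: 0.0
```

```bash
python3 -m inch '[[0.05,0.03,0.23,0,0,0,8.5],[0,0,0,0,0,0,2.4],[0,0,0,0,0,0,2.4],[0,0,0,0,0,0,2.4],[0,0,0,0,0,0,2.4],[0,0,0,0,0,0,2.4],[0,0,0,0,0,0,2.4],[0,0,0,0,0,0,2.4],[0,0,-0.5,0,0,0,2.4],[0,0,-1.5,0,0,0,2.4]]' 60
```

```text
t: 21.5
tool_pos: [672.4, 131.3, 209.6]
orientation: [0.0, 1.0, -0.0, -0.001]
force: [-0.0, -0.2, -0.9]
gripper_width: 0.362
grasp_force: 59.4
```

```bash
python3 -m inch '[[0,0,-4,0,0,0,2.4],[0,0,-4,0,0,0,2.4],[1,0.8,-4.4,0,0,0,2.4],[2,1.7,-4.2,0,0,0,2.4],[3.2,2.6,-0.8,0,0,0,2.4],[3.2,2.6,0,0,0,0,2.4],[3.2,2.6,0,0,0,0,2.4],[3.2,2.6,0,0,0,0,2.4],[2.7,2.4,0,0,0,0,2.4],[1.6,1.3,0,0,0,0,2.4]]' && python3 -m inch '[[0,0,0,0,0,0,2.4],[0,0,0,0,0,0,2.4],[0,0,0,0,0,0,2.4],[0,0,0,0,0,0,2.4],[0,0,0,0,0,0,2.4],[0,0,0,0,0,0,2.4],[0,0,0,0,0,0,2.4],[0,0,0,0,0,0,2.4],[0,0,0,0,0,0,2.4],[0,0,0,0,0,0,2.4]]'; python3 -c "
from h import *
held(45)"
```

```text
t: 22.5
tool_pos: [470.0, 298.9, 385.1]
orientation: [-0.001, 1.0, 0.0, -0.0]
force: [0.0, -0.8, -0.7]
gripper_width: 0.359
grasp_force: 59.5
t: 23.5
tool_pos: [472.1, 297.5, 384.8]
orientation: [0.0, 1.0, 0.0, 0.0]
force: [-0.2, 0.6, -0.2]
gripper_width: 0.357
grasp_force: 59.5
[472.1 297.5 384.8] 23.5
held centre [471.3 297.5] res 0.31 ztop 206.2 expect 204.6 tilt [0.011  0.0012]
```

```bash
python3 -m inch '[[0,0,0.7,0,0,0,2.4],[0,0.02,0.8,0,0,0,2.4],[0,0,0.6,0,0,0,2.4],[0,0,0.6,0,0,0,2.4],[0,0,0.5,0,0,0,2.4],[0,0,0.5,0,0,0,2.4],[0,0,0.3,0,0,0,2.4],[0,0,0.2,0,0,0,2.4],[0,0,0,0,0,0,2.4],[0,0,0,0,0,0,2.4]]'; python3 -m inch '[[0,0,0.05,0,0,0,2.4],[0,0,0,0,0,0,2.4],[0,0,0.05,0,0,0,2.4],[0,0,0,0,0,0,2.4],[0,0,0,0,0,0,2.4],[0,0,0,0,0,0,2.4],[0,0,0,0,0,0,2.4],[0,0,0,0,0,0,2.4],[0,0,0,0,0,0,2.4],[0,0,0,0,0,0,2.4]]'
```

```text
t: 24.55
tool_pos: [472.1, 297.8, 343.0]
orientation: [0.0, 1.0, 0.0, 0.0]
force: [-0.4, 0.7, -0.8]
gripper_width: 0.358
grasp_force: 59.5
t: 25.55
tool_pos: [472.1, 297.7, 341.8]
orientation: [0.0, 1.0, 0.0, -0.0]
force: [-0.4, -0.5, -1.4]
gripper_width: 0.359
grasp_force: 59.5
```

```bash
python3 -m inch '[[0,0,0.05,0,0,0,2.4],[0,0,0,0,0,0,2.4],[0,0,0.05,0,0,0,2.4],[0,0,0,0,0,0,2.4],[0,0,0,0,0,0,2.4],[0,0,0,0,0,0,2.4],[0,0,0,0,0,0,2.4],[0,0,0,0,0,0,2.4],[0,0,0,0,0,0,2.4],[0,0,0,0,0,0,2.4]]'
```

```text
t: 26.55
tool_pos: [472.1, 297.7, 340.8]
orientation: [0.0, 1.0, 0.0, 0.0]
force: [0.0, -0.3, -1.0]
gripper_width: 0.363
grasp_force: 59.5
```

```bash
python3 -m inch '[[0,0,0.06,0,0,0,2.4],[0,0,0,0,0,0,2.4],[0,0,0.06,0,0,0,2.4],[0,0,0,0,0,0,2.4],[0,0,0,0,0,0,2.4],[0,0,0,0,0,0,2.4],[0,0,0,0,0,0,2.4],[0,0,0,0,0,0,2.4],[0,0,0,0,0,0,2.4],[0,0,0,0,0,0,2.4]]'
```

```text
t: 27.55
tool_pos: [472.1, 297.7, 340.1]
orientation: [0.0, 1.0, 0.0, 0.0]
force: [-1.3, -1.0, 5.3]
gripper_width: 0.358
grasp_force: 60.1
```

```bash
python3 -m inch '[[0,0,0.03,0,0,0,2.4],[0,0,0,0,0,0,7],[0,0,0,0,0,0,7],[0,0,0,0,0,0,7],[0,0,0,0,0,0,7],[0,0,-2.5,0,0,0,8.5],[0,0,-3,0,0,0,8.5],[1.5,0,-4,0,0,0,8.5],[2,0,-3,0,0,0,8.5],[0.5,0,0,0,0,0,8.5]]'; python3 - <<'E'
from h import *
s,p,d,W=tier(471.5,297.5,45,153)
X=W[(np.hypot(W[...,0]-471.5,W[...,1]-297.5)<42)&(abs(W[...,2]-161)<5)]; print(len(X),np.median(X[:,2]),'tilt',np.linalg.lstsq(np.c_[X[:,:2],np.ones(len(X))],X[:,2],rcond=None)[0][:2])
E
```

```text
t: 28.55
tool_pos: [431.2, 297.9, 468.4]
orientation: [-0.0, 1.0, 0.002, 0.002]
force: [-0.3, 0.1, -0.9]
gripper_width: 0.999
grasp_force: 0.0
tcp [431.2 297.9 468.4] t 28.55
rim [472.67522339 298.13097432] 45.1490202522286
shoulder 834 [472.4 298.  215. ] 215.5
pin 218 [470.3 297.7 225.3] 230.0
3471 161.5358409373498 tilt [0.00127325 0.00126222]
```

```bash
python3 -m inch '[[0,-3.5,0,0,0,0,8.5],[0,-4.6,0,0,0,0,8.5],[0,-4.6,0,0,0,0,8.5],[0,-4.6,0,0,0,0,8.5],[0,-4.6,0,0,0,0,8.5],[0,-4.6,0,0,0,0,8.5],[0.5,-4.6,0,0,0,0,8.5],[0.5,-4.6,0,0,0,0,8.5],[0.5,-4.6,0,0,0,0,8.5],[0.5,-4.6,0,0,0,0,8.5]]' && python3 -m inch '[[0,-4.6,0.5,0,0,0,8.5],[0,-4.5,1,0,0,0,8.5],[0,-4,1.5,0,0,0,8.5],[0,-3,2,0,0,0,8.5],[0,0,2,0,0,0,8.5],[0,0,0,0,0,0,8.5],[0,0,0,0,0,0,8.5],[0,0,0,0,0,0,8.5],[0,0,0,0,0,0,8.5],[0,0,0,0,0,0,8.5]]'; python3 - <<'E'
from h import *
s,p,d,W=tier(453,-317,16)
m=(np.hypot(W[...,0]-453,W[...,1]+317)<28)&(W[...,2]>20)&(W[...,2]<70); v,u=np.nonzero(m); print('px',u.mean(),v.mean())
P=W[m&(W[...,2]>41)&(W[...,2]<52)]; print('dome',len(P),((P.min(0)+P.max(0))/2).round(1),P.mean(0).round(1), circ(P[P[:,2]<46]))
E
```

```text
t: 29.6
tool_pos: [411.4, -153.3, 463.3]
orientation: [0.0, 1.0, 0.0, -0.001]
force: [2.3, 0.3, 0.5]
gripper_width: 0.999
grasp_force: 0.0
t: 30.6
tool_pos: [412.2, -312.0, 395.1]
orientation: [-0.0, 1.0, -0.0, 0.001]
force: [-0.3, 0.1, -0.2]
gripper_width: 0.996
grasp_force: 0.0
tcp [ 412.2 -312.   395.1] t 30.6
cap 691 [ 452.  -317.8   43.6] 63.0
ball 160 [ 450.6 -317.8   59.6]
px 251.71932299012693 203.55289139633285
dome 426 [ 452.2 -318.    46.5] [ 449.1 -317.9   47.3] (array([ 452.22576852, -317.96220563]), np.float64(15.097733048535975))
```

```bash
python3 -m inch '[[-1.34,-0.3,3.5,0,0,0,8.5],[-1.33,-0.29,3.5,0,0,0,8.5],[-1.33,0,3.5,0,0,0,8.5],[0,0,2.7,0,0,0,8.5],[0,0,2.7,0,0,0,8.5],[0,0,2.7,0,0,0,8.5],[0,0,1.6,0,0,0,8.5],[0,0,0.7,0,0,0,8.5],[0,0,0,0,0,0,8.5],[0,0,0,0,0,0,8.5]]' 40
```

```text
t: 31.65
tool_pos: [452.3, -318.4, 186.2]
orientation: [0.0, 1.0, -0.0, 0.0]
force: [1.3, -0.5, -0.1]
gripper_width: 0.997
grasp_force: 0.0
```

```bash
python3 -m inch '[[0,0.05,0.05,0,0,0,8.5],[0,0,0,0,0,0,2.4],[0,0,0,0,0,0,2.4],[0,0,0,0,0,0,2.4],[0,0,0,0,0,0,2.4],[0,0,0,0,0,0,2.4],[0,0,0,0,0,0,2.4],[0,0,0,0,0,0,2.4],[0,0,-0.5,0,0,0,2.4],[0,0,-1.5,0,0,0,2.4]]' 40
```

```text
t: 32.65
tool_pos: [451.5, -317.3, 204.2]
orientation: [0.0, 1.0, 0.001, -0.001]
force: [0.6, -0.0, -0.4]
gripper_width: 0.361
grasp_force: 39.6
```

```bash
python3 -m inch '[[0,0,-4,0,0,0,2.4],[0,0.8,-4,0,0,0,2.4],[0,2,-4,0,0,0,2.4],[0,2.8,-3.8,0,0,0,2.4],[0,3.5,-3,0,0,0,2.4],[0,4,-2.2,0,0,0,2.4],[0,4.3,-1.6,0,0,0,2.4],[0,4.5,0,0,0,0,2.4],[0,4.5,0,0,0,0,2.4],[0,4.5,0,0,0,0,2.4]]' && python3 -m inch '[[-0.3,4.5,0,0,0,0,2.4],[-0.3,4.5,0,0,0,0,2.4],[-0.3,4.5,0,0,0,0,2.4],[-0.3,4.5,0,0,0,0,2.4],[-0.3,4,0,0,0,0,2.4],[-0.3,3.5,0,0,0,0,2.4],[-0.2,2.5,0,0,0,0,2.4],[0,1.5,0,0,0,0,2.4],[0,0.5,0,0,0,0,2.4],[0,0,0,0,0,0,2.4]]'
```

```text
t: 33.65
tool_pos: [451.5, -7.0, 431.4]
orientation: [0.0, 1.0, 0.0, 0.0]
force: [1.2, -0.1, 0.0]
gripper_width: 0.358
grasp_force: 39.7
t: 34.65
tool_pos: [472.0, 291.1, 430.8]
orientation: [-0.0, 1.0, -0.0, -0.0]
force: [-0.9, -0.5, -0.0]
gripper_width: 0.361
grasp_force: 39.7
```

```bash
python3 -m inch '[[0,0.35,0,0,0,0,2.4],[0,0.34,0,0,0,0,2.4],[0,0,0,0,0,0,2.4],[0,0,0,0,0,0,2.4],[0,0,0,0,0,0,2.4],[0,0,0.2,0,0,0,2.4],[0,0,0.2,0,0,0,2.4],[0,0,0,0,0,0,2.4],[0,0,0,0,0,0,2.4],[0,0,0,0,0,0,2.4]]'; python3 - <<'E'
from h import *
s,p,d=snap('wrist','w6.png'); print(s['tool_pos'])
W=wcloud(s,d);Z=W[...,2]
m=(np.hypot(W[...,0]-472,W[...,1]-298)<22)&(Z>225)&(Z<300)
hsv=cv2.cvtColor(p,cv2.COLOR_RGB2HSV); P=W[m&(hsv[...,1]<70)&(hsv[...,2]>90)]
for lo in range(235,295,6):
    Q=P[(P[:,2]>=lo)&(P[:,2]<lo+6)]
    if len(Q)>5: print(lo,len(Q),Q.min(0).round(1),Q.max(0).round(1))
E
```

```text
t: 35.65
tool_pos: [472.0, 298.2, 426.8]
orientation: [0.0, 1.0, -0.0, -0.0]
force: [-0.1, 0.8, -0.8]
gripper_width: 0.361
grasp_force: 39.7
[472.04891377 298.21530633 426.82795295]
247 46 [456.4 283.6 247.1] [467.2 312.5 252.7]
253 34 [456.3 283.9 253. ] [465.8 307.7 259. ]
259 65 [456.4 283.2 259. ] [462.2 309.5 264.9]
265 7 [458.3 306.  265.1] [459.8 307.7 268.6]
283 950 [455.9 283.2 284.1] [485.6 313.5 289. ]
289 1263 [458.1 280.4 289. ] [483.  315.7 294.8]
```

View pics/w6.png

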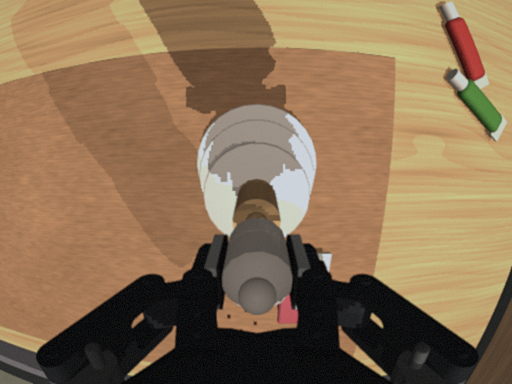

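The cap hangs upright between the pads at (257,265), above the small tier's column at (257,200). Its near edge at x = 456.3 puts its axis at x = 472.3, on target.

```bash
python3 -m inch '[[0,0,0.5,0,0,0,2.4],[0,0,0.5,0,0,0,2.4],[0,0,0.5,0,0,0,2.4],[0,0,0.4,0,0,0,2.4],[0,0,0.4,0,0,0,2.4],[0,0,0.3,0,0,0,2.4],[0,0,0.2,0,0,0,2.4],[0,0,0.1,0,0,0,2.4],[0,0,0,0,0,0,2.4],[0,0,0,0,0,0,2.4]]'; python3 -m inch '[[0,0,0.05,0,0,0,2.4],[0,0,0,0,0,0,2.4],[0,0,0.05,0,0,0,2.4],[0,0,0,0,0,0,2.4],[0,0,0.03,0,0,0,2.4],[0,0,0,0,0,0,2.4],[0,0,0,0,0,0,2.4],[0,0,0,0,0,0,2.4],[0,0,0,0,0,0,2.4],[0,0,0,0,0,0,2.4]]'
```

```text
t: 36.7
tool_pos: [472.1, 298.2, 398.0]
orientation: [0.0, 1.0, 0.0, 0.0]
force: [-0.5, -0.4, -0.7]
gripper_width: 0.361
grasp_force: 39.7
t: 37.7
tool_pos: [472.1, 298.2, 396.5]
orientation: [0.0, 1.0, -0.0, 0.0]
force: [-0.3, -0.3, -0.6]
gripper_width: 0.359
grasp_force: 39.7
```

```bash
python3 -m inch '[[0,0,0.05,0,0,0,2.4],[0,0,0,0,0,0,2.4],[0,0,0.05,0,0,0,2.4],[0,0,0,0,0,0,2.4],[0,0,0.03,0,0,0,2.4],[0,0,0,0,0,0,2.4],[0,0,0,0,0,0,2.4],[0,0,0,0,0,0,2.4],[0,0,0,0,0,0,2.4],[0,0,0,0,0,0,2.4]]'
```

```text
t: 38.7
tool_pos: [472.2, 298.3, 396.1]
orientation: [0.0, 1.0, 0.0, 0.001]
force: [0.1, -1.4, 10.0]
gripper_width: 0.363
grasp_force: 40.5
```

Contact at the expected height, so I'll release it, retreat and verify.

```bash
python3 -m inch '[[0,0,-0.03,0,0,0,2.4],[0,0,0,0,0,0,7],[0,0,0,0,0,0,7],[0,0,0,0,0,0,7],[0,0,0,0,0,0,7],[0,0,-2.5,0,0,0,8.5],[0,0,-3,0,0,0,8.5],[1,0,-4,0,0,0,8.5],[2,0,-3,0,0,0,8.5],[0,0,0,0,0,0,8.5]]'; python3 -m inch '[[2,-4,0,0,0,0,8.5],[2,-4,0,0,0,0,8.5],[1,-4,0,0,0,0,8.5],[0,-4,0,0,0,0,8.5],[0,-4,0,0,0,0,8.5],[0,-2,0,0,0,0,8.5],[0,0,0,0,0,0,8.5],[0,0,0,0,0,0,8.5],[0,0,0,0,0,0,8.5],[0,0,0,0,0,0,8.5]]'; python3 - <<'E'
from h import *
s,p,d=snap('scene'); u,v=np.meshgrid(np.arange(512.),np.arange(384.)); W=world('scene',u,v,d)
m=(np.hypot(W[...,0]-471,W[...,1]-297)<80)&(W[...,2]>225)&(W[...,2]<300); print(m.sum(),W[m].max(0),W[m].min(0))
cv2.imwrite('pics/end.png',cv2.resize(p[60:250,220:440,::-1],None,fx=3,fy=3,interpolation=cv2.INTER_CUBIC))
s,p,d=snap('top','topend.png')
W=world('top',u,v,d); m=(np.hypot(W[...,0]-471,W[...,1]-297)<25)&(W[...,2]>225); print(m.sum(),W[m].max(0),'expect top 273')
q=np.load('top0.npz')['p'].astype(int); df=np.abs(q-p).sum(2)>90
for n,(a,b,r) in dict(cake=(143,168,15),jar=(232,132,10),spat=(348,180,25)).items(): print(n,df[b-r:b+r,a-r:a+r].sum())
E
```

```text
t: 39.7
tool_pos: [440.8, 298.3, 524.8]
orientation: [-0.0, 1.0, 0.002, 0.002]
force: [0.7, 0.5, -0.8]
gripper_width: 0.992
grasp_force: 0.0
t: 40.7
tool_pos: [392.1, 78.9, 520.3]
orientation: [-0.0, 1.0, 0.0, -0.0]
force: [0.3, 0.1, 0.7]
gripper_width: 0.996
grasp_force: 0.0
138 [491.51806575 311.97350244 273.37965966] [459.46777417 276.02648951 225.26008964]
96 [486.92896751 311.68144308 276.58903161] expect top 273
cake 0
jar 0
spat 0
```

View pics/end.png

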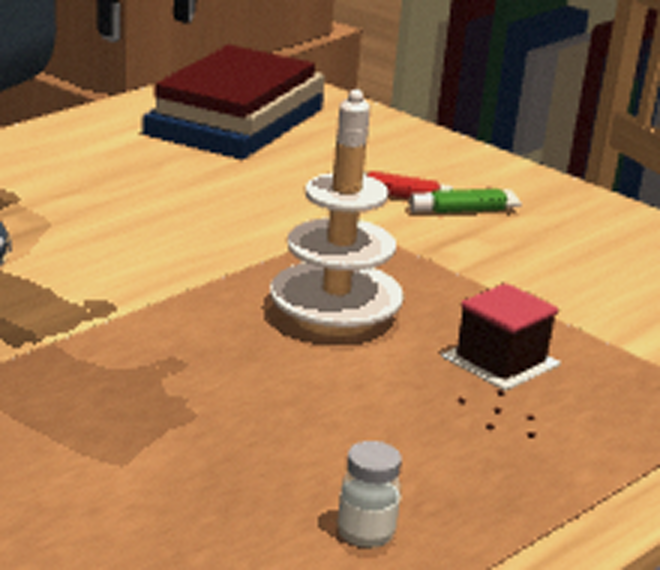

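The stand is complete and level, with the cap on top at (354,118) and its height at 273 mm as expected. The cake, jar and spatula are unmoved.

```bash
python3 -c "
from station import close_job
print(close_job())"
```

```text
the job is handed in; nothing more can be done
None
```

The stand is up on its foot in the order asked (large, medium, small, white cap), each piece seated and let go, and the job is handed in at about 41 s with the cake, jar and spatula unmoved.

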